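# Set the rotation table of an optics bench to its zero line

### The arm

A 6-joint arm with a two-finger parallel gripper is mounted at the origin on the work surface. World frame = base frame: x ahead of the robot, y to its left, z up, the work surface at z = 0. Lengths are in m, angles in rad, forces in N, time in s.
With the tool pointing down it reaches from about 0.325 to 0.775 m from the base axis. Payload 5.5 kg.
Tool frame: the origin (TCP) lies on the centre line of the jaws, within the pads' length; the fingertips stand arm.tip_extent ahead of it and the grasp point (between the pads) lies 8 mm behind it (arm.tip_extent is the distance from the TCP to the fingertips, in m); z points along the fingers, y is the direction in which the jaws open and shut (so a half turn about z gives the same grasp; the last joint's range is limited). The gripper opens to 88 mm and grips with 3 to 60 N. Pads are 20 mm wide; open, the fingers measure 115 mm over their backs; the gripper's body (75 mm by 178 mm) begins 61 mm behind the grasp point.
Start: joints at [-1.355, 0.091, 1.231, -0, 1.82, -0.057], TCP at [0.162, -0.578, 0.234] pointing down, gripper open.
Joint ranges: [-2.87, 2.87], [-0.86, 2.18], [0.17, 2.46], [-1.51, 4.65], [0.06, 2.69], [-2.65, 2.65]. Speed limits (rad/s): [2.57, 2.57, 3.01, 3.14, 3.14, 3.14].

### API

Orientations are given as a 3x3 rotation matrix whose columns are the frame's x, y, z axes.
In Python, from cell import status, cams, ticket, arm gives the robot as it stands.
- The arm moves only by the tool apply_moves, never from a script. Its argument "series" is text: rows parted by semicolons, each of 5 numbers parted by spaces: the opening, from 0 (shut) to 1 (fully open), then the shift along the tool's x, y, z in mm, then the turn about the tool's z in rad. In form: hand tx ty tz twist; .... A call has 1 to 20 rows; each row shifts and turns the commanded pose from where the row before left it, along the tool's axes as they then stand; what a row does not reach is not made up. A row lasts 1/8 s, in which the tool goes at most 62.5 mm and 10.7 degrees, less where a joint would pass 70% of its speed; a pose out of reach is approached as far as the arm can. A call with a gripper value outside its range is refused whole. The fingers move at their own pace and stop on an object; "squeeze" is the grip in N (left out, the last holds). Time passes only in rows, so rows that do not move let the fingers close. It gives the time, the measured TCP pose, the force and the opening at its end, in the units of the state.
- status.observe(): the state, without advancing time (a new reading comes with each control period).
- cams.grab_frame(name): name is "scene" or "top" or "wrist"; returns the picture (384x512x3 uint8, red, green, blue); there is no depth.
- cams.camera_params(name): a dict with "fx", "fy", "cx", "cy" (pixels), "world_from_camera" (4x4, takes a point from camera to world coordinates); the wrist camera has in their place "hand_eye" (4x4, takes a point from camera to tool coordinates, whose origin is the TCP and whose axes are the flange's). Camera axes: x right, y down, z forward; pixel columns grow to the right and rows downward; lengths in m; the calibration is good to about 2 mm. A picture is of the moment at which its call begins: read the wrist's pose just before it. camera_params takes no time and is no camera call.
- ticket.finish_job(): hands the job in, once; it reports no verdict.
The state is a dict: "time_s": time; "joint_positions": joint angles; "dq": joint speeds; "effort": joint torques, N m; "position": TCP position; "tool_rot": TCP orientation; "force": force on the tool from outside, world axes, zero at the start; "moment": the same for the moment, N m; "opening": finger opening in m.
Only numpy, scipy, OpenCV 4.12 (cv2) and the standard library are available. Lean on these libraries where they do the work, as an engineer would, in place of code of your own. Each camera call takes 0.05 s, during which the arm holds its last target.

### The job

On the optics breadboard, push the upright finger tab of the round rotation table with a fingertip, either way round, until the white index line on the table's rim lines up with the zero line of the fixed scale ring around it: the one scale line that crosses the whole ring and ends in an arrowhead. Only push the tab, do not pinch it between the fingers; do not touch the glass prism, which must ride round standing in the middle of the table, and leave the other things on the bench where they are. Then withdraw.

Things in the scene. Friction and masses are not known exactly. Their poses are not given: they have to be found in the camera images.
- stage: The fixed round base, 196 mm across, 22 mm high, clamped to a breadboard 12 mm thick. Origin under its centre, on the breadboard; x towards the zero line. Its bright top is the scale ring, radius 80 to 98 mm, with dark lines every 10 degrees, longer every 30. Two low clamps reach out to 128 mm from the axis, 14 mm high at most; a lock screw (slack) sticks out 15 mm.
- axis (a point): Centre of the turning table on its vertical axis, at the height of its flat top, 41 mm above the bench top. The table is a dark disc 158 mm across, its top 7 mm above the bright ring round it.
- zero_line (a point): Inner end of the zero line on the fixed ring, 79 mm from the axis. The zero line is the widest of the scale lines (3.4 mm), crosses the whole 18 mm of the ring and ends in an arrowhead; it may point to any side within 0.8 rad of +x.
- index_mark (a point): Outer end of the index line on the rim of the turning table, 79 mm from the axis, at the ring's height: a white radial line 3.4 mm wide and 36 mm long. It meets zero_line when the table is set.
- tab (a point): Middle of the finger tab, 65 mm from the axis, straight across from the index line, 14.5 mm above the table's flat top (55 mm above the bench top). The tab is an upright blade on the turning table, 18 mm long radially with rounded ends, 9 mm thick over its two knurled faces; its top is 28 mm above the flat top; its foot is 18 mm square, 4 mm high. (platform_c2 to c4: the blade; c5, c6: its faces.)
- platform (a joint): Angle of the turning table in rad, from the zero line to the index line, counter-clockwise seen from above: the index is on the zero line at 0 and at 6.283. It starts between 0.6 and 5.68. It turns past a full turn either way against a steady friction of 0.10 N m (1.5 N at the tab), does not spring back and stays where it is left.
- prism: Loose three-sided glass prism, sides 30 mm, 25 mm high, 26 g, standing on end in the middle of the table (within about 3 mm of the axis) and carried round by it. Origin at the centre of its underside, z up.
- prism_center (a point): Centre of the prism, 12.5 mm above its underside.
- lens_mount: Loose small lens standing upright in a black ring 41 mm across on a round foot, 57 mm high in all; origin under its foot. To be left alone. It, the post and the lens case stand 150 to 190 mm from the stage's axis.
- post: Loose upright steel post, 12.7 mm thick, 50 mm high; origin under its foot. To be left alone.
- lens_case: Loose round white lens case, 45 mm across, 19 mm high; origin under it. To be left alone.
- post_holder: Loose black post holder, 32 mm across its foot, 45 mm high; origin under its foot. To be left alone.
- driver: Loose screwdriver lying on the breadboard, orange handle. To be left alone.
- screw_tray: Loose grey tray of screws, 100 by 70 mm, 22 mm high; origin under its centre. To be left alone.

How it is judged:
By the outcome, as a careful person would: the job done as asked, in the order asked, and still so for the second after the job is handed in, with the robot touching nothing.
It also fails if it takes over 56 s, if anything falls off the work surface, if the arm or the gripper's body presses on something with over 40 N, if the wrist force passes 120 N, or if a joint passes its speed limit or range.

## Working session

There is one attempt and no reset: what is moved stays moved. The work goes in short steps, Python scripts to look and compute and a tool call to move; the robot and the scene stay as the last step left them, time stands still between calls to the robot, and variables do not carry over. Pictures are saved under pics/ and viewed, and the job is handed in when it is done.

Besides the shell and the picture viewer there is one more tool, called after "Emit:" as name(argument=value, ...) on one line, values as JSON. apply_moves: Moves the arm, as the interface text tells. Its arguments: {"type":"object","properties":{"series":{"type":"string"},"squeeze":{"type":"number"}},"required":["series"]}

```bash
ls; mkdir -p pics
cat > h.py <<'E'
import numpy as np,cv2,json
from cell import status,cams,ticket,arm
def save(n,f,im=None):
    im=cams.grab_frame(n) if im is None else im
    cv2.imwrite(f,cv2.cvtColor(im,cv2.COLOR_RGB2BGR)); return im
E
python3 - <<'E'
from h import *
print([a for a in dir(arm) if a[0]!='_'], arm.tip_extent)
for n in("scene","top"):
    save(n,f"pics/{n}0.png"); print(n,cams.camera_params(n))
s=status.observe(); print(s)
save("wrist","pics/wrist0.png"); print(cams.camera_params("wrist"))
E
```

```text
pics
['PlanningError', 'tip_extent'] 0.011
scene {'fx': 400.02779493554164, 'fy': 400.02779493554164, 'cx': 249.34901433752364, 'cy': 197.10585710817372, 'world_from_camera': array([[-0.50789852,  0.4861518 , -0.71112272,  1.27523762],
       [ 0.86133591,  0.27529142, -0.42698371,  0.42424674],
       [-0.01181292, -0.82937993, -0.55856011,  0.65007183],
       [ 0.        ,  0.        ,  0.        ,  1.        ]])}
top {'fx': 402.1691525096429, 'fy': 402.1691525096429, 'cx': 257.54747537603816, 'cy': 193.48250116118828, 'world_from_camera': array([[-0.01785575, -0.99236486,  0.12203748,  0.4119708 ],
       [-0.99983858,  0.0174787 , -0.0041596 , -0.02890468],
       [ 0.00199478, -0.12209206, -0.99251678,  1.21115291],
       [ 0.        ,  0.        ,  0.        ,  1.        ]])}
{'time_s': 0.1, 'joint_positions': array([-1.35470374e+00,  9.17823860e-02,  1.23176501e+00,  1.25733095e-05,
        1.81980974e+00, -5.67261454e-02]), 'dq': array([-0.00073734, -0.00237662, -0.00316482, -0.00079024,  0.00049832,
        0.00149057]), 'effort': array([ 2.12123879e-03, -4.47857952e+01, -
[... 232 characters left out ...]
 -9.63012873e-01,  1.72605664e-03],
       [ 1.12209867e-04, -1.76095156e-03, -9.99998443e-01]]), 'force': array([ 0.38496364, -0.24540778, -0.12161607]), 'moment': array([0.01343287, 0.02048906, 0.05579939]), 'opening': 0.08826466256579801}
{'fx': 323.38413337659404, 'fy': 323.38413337659404, 'cx': 255.01528631160133, 'cy': 194.80706543193406, 'hand_eye': array([[ 3.22958767e-04, -9.55318029e-01, -2.95579700e-01,
         8.19230084e-02],
       [ 9.99999819e-01,  4.58761102e-04, -3.90094597e-04,
         8.16595588e-05],
       [ 5.08264871e-04, -2.95579520e-01,  9.55318004e-01,
        -1.50490814e-01],
       [ 0.00000000e+00,  0.00000000e+00,  0.00000000e+00,
         1.00000000e+00]])}
```

View pics/scene0.png

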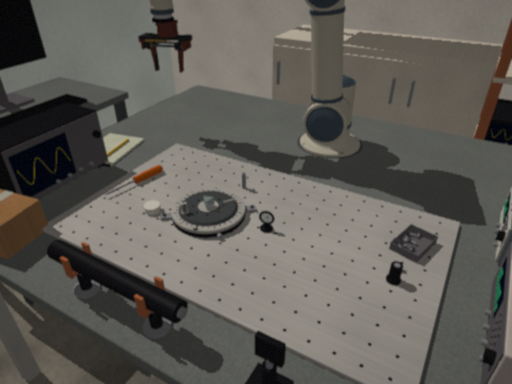

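View pics/top0.png

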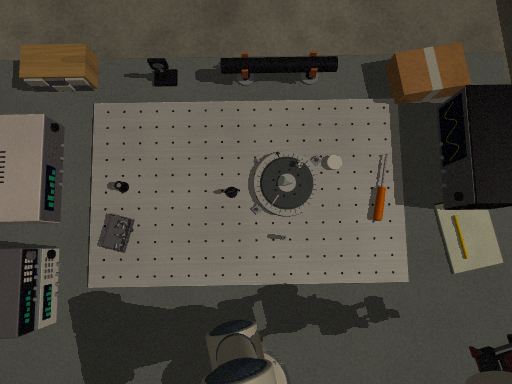

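Run:
```python
import cv2
im=cv2.imread('pics/top0.png')
print(im.shape)
```

```text
(384, 512, 3)
```

Run:
```python
import cv2
im=cv2.imread('pics/top0.png')
cv2.imwrite('pics/top0c.png',cv2.resize(im[140:228,210:350],None,fx=5.7,fy=5.7,interpolation=cv2.INTER_CUBIC))
im=cv2.imread('pics/scene0.png')
cv2.imwrite('pics/scene0c.png',cv2.resize(im[160:250,130:290],None,fx=5,fy=5,interpolation=cv2.INTER_CUBIC))
```

```text
(no output)
```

View pics/top0c.png

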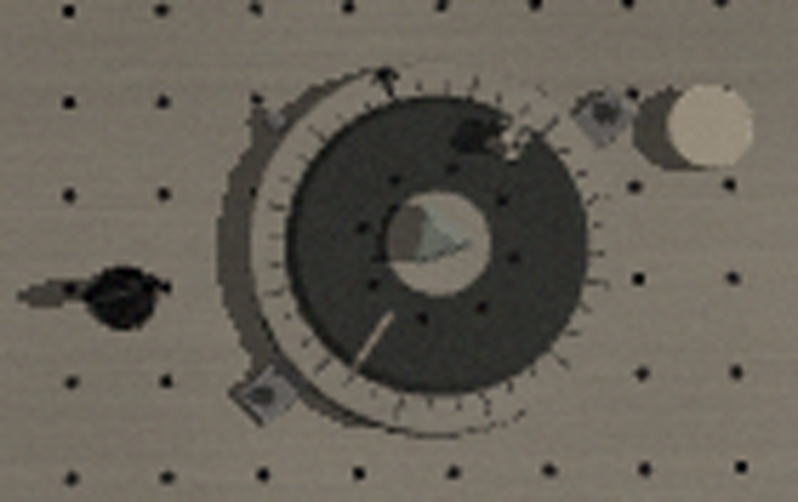

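View pics/scene0c.png

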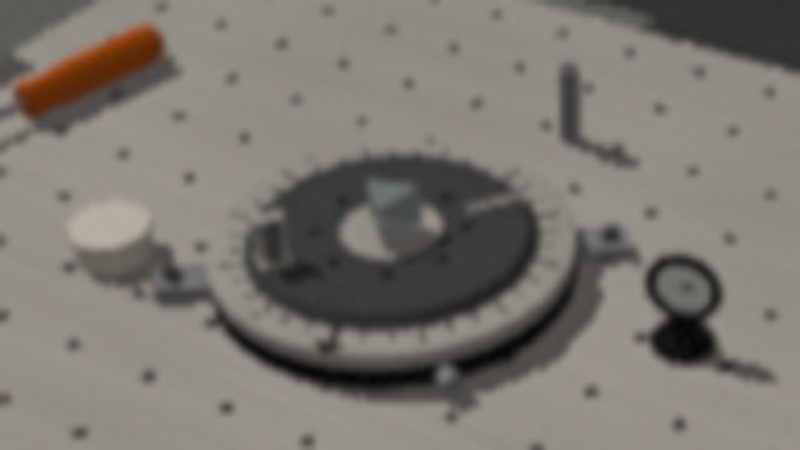

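```bash
cat >> h.py <<'E'
def ray(P,u,v,z):
    T=P["world_from_camera"]; d=T[:3,:3]@np.array([(u-P['cx'])/P['fx'],(v-P['cy'])/P['fy'],1]); o=T[:3,3]
    return o+d*(z-o[2])/d[2]
def proj(P,X):
    T=np.linalg.inv(P["world_from_camera"]); c=T[:3,:3]@np.asarray(X)+T[:3,3]
    return np.array([P['cx']+P['fx']*c[0]/c[2],P['cy']+P['fy']*c[1]/c[2]])
E
python3 - <<'E'
from h import *
P=cams.camera_params("top"); S=cams.camera_params("scene")
f=lambda x,y:((x+.5)/5.7-.5+210,(y+.5)/5.7-.5+140)
# disc edges
ax=ray(P,*f(438,245),.041);print('axis',ax)
for n,p,z in(('L',(288,245),.041),('R',(588,245),.041),('T',(438,95),.041),('B',(438,395),.041),('arrow',(387,75),.034),('zin',(393,98),.034),('idx',(356,368),.036),('idxin',(391,313),.041),('tab',(512,138),.069),('case',(711,125),.019),('lens',(120,300),.03),('prism',(440,235),.06)):
    w=ray(P,*f(*p),z);d=w-ax;print(n,w.round(4),np.hypot(*d[:2]).round(4),np.degrees(np.arctan2(d[1],d[0])).round(1))
g=lambda x,y:((x+.5)/5-.5+130,(y+.5)/5-.5+160)
for n,p,z in(('tabtop',(270,225),.069),('idx',(528,193),.036),('idxin',(468,212),.041),('arrow',(327,343),.034),('post foot',(570,137),.012),('post top',(569,68),.062),('lensfoot',(683,345),.012),('case',(110,218),.031)):
    w=ray(S,*g(*p),z);d=w-ax;print('S',n,w.round(4),np.hypot(*d[:2]).round(4),np.degrees(np.arctan2(d[1],d[0])).round(1))
E
```

```text
axis [ 0.58669224 -0.11933891  0.041     ]
L [ 0.5881 -0.0419  0.041 ] 0.0774 89.0
R [ 0.5853 -0.1968  0.041 ] 0.0774 -91.0
T [ 0.6656 -0.1214  0.041 ] 0.0789 -1.5
B [ 0.5091 -0.1173  0.041 ] 0.0776 178.5
arrow [ 0.6782 -0.0956  0.034 ] 0.0946 14.6
zin [ 0.6659 -0.0984  0.034 ] 0.0819 14.8
idx [ 0.5242 -0.0758  0.036 ] 0.0762 145.1
idxin [ 0.5518 -0.0942  0.041 ] 0.043 144.3
tab [ 0.6366 -0.1561  0.069 ] 0.062 -36.4
case [ 0.6516 -0.2673  0.019 ] 0.1616 -66.3
lens [0.5624 0.0457 0.03  ] 0.1668 98.4
prism [ 0.589 -0.119  0.06 ] 0.0023 7.9
S tabtop [ 0.6471 -0.1479  0.069 ] 0.0668 -25.3
S idx [ 0.5172 -0.0762  0.036 ] 0.0818 148.2
S idxin [ 0.5546 -0.0904  0.041 ] 0.0432 138.0
S arrow [ 0.6761 -0.0939  0.034 ] 0.093 15.9
S post foot [ 0.425  -0.1056  0.012 ] 0.1622 175.2
S post top [ 0.4285 -0.1031  0.062 ] 0.159 174.1
S lensfoot [0.5657 0.0471 0.012 ] 0.1678 97.2
S case [ 0.6439 -0.2656  0.031 ] 0.157 -68.7
```

Emit:
apply_moves(series="0 20 -10 0 0; 0 35 -18 0 0; 0 42 -21 0 0; 0 42 -21 0 0; 0 42 -21 0 0; 0 42 -21 0 0; 0 42 -21 0 0; 0 42 -21 0 0; 0 42 -21 0 0; 0 42 -21 0 0; 0 42 -21 0 0; 0 42 -21 0 0; 0 42 -21 0 0; 0 42 -21 0 0; 0 35 -17 0 0; 0 0 0 0 0", squeeze=30)

```text
time_s: 2.15
position: [0.6547, -0.1281, 0.2325]
tool_rot: [[0.962, 0.274, -0.001], [0.274, -0.962, 0.001], [-0.001, -0.002, -1.0]]
force: [0.5, -0.6, -1.1]
opening: -0.0
```

Emit:
apply_moves(series="0 0 0 0 -0.1; 0 0 0 0 -0.18; 0 0 0 0 -0.18; 0 0 0 0 -0.18; 0 0 0 0 -0.18; 0 0 0 0 -0.18; 0 0 0 0 -0.18; 0 0 0 0 -0.18; 0 0 0 0 -0.18; 0 0 0 0 -0.18; 0 0 0 0 -0.18; 0 0 0 0 -0.18; 0 0 0 0 -0.18; 0 0 0 0 0; 0 0 0 0 0")

```text
time_s: 4.03
position: [0.6532, -0.1319, 0.2339]
tool_rot: [[-0.818, 0.575, 0.0], [0.575, 0.818, -0.0], [-0.0, 0.0, -1.0]]
force: [0.4, 0.3, -0.6]
opening: 0.0007
```

Run:
```python
from h import *
s=status.observe(); print({k:s[k] for k in('time_s','position','tool_rot','joint_positions','opening','force')})
im=save("wrist","pics/w1.png"); save("x","pics/w1b.png",cv2.resize(im,None,fx=1.5,fy=1.5,interpolation=cv2.INTER_CUBIC))
np.savez('w1.npz',p=s['position'],R=s['tool_rot'])
```

```text
{'time_s': 4.025, 'position': array([ 0.65321764, -0.13185779,  0.23393596]), 'tool_rot': array([[-8.18144839e-01,  5.75012172e-01,  1.53871798e-04],
       [ 5.75012163e-01,  8.18144854e-01, -1.01959468e-04],
       [-1.84517355e-04,  5.06054268e-06, -9.99999983e-01]]), 'joint_positions': array([-2.50194556e-01,  2.75763353e-01,  1.02329991e+00, -6.29959401e-05,
        1.84235507e+00, -1.20838876e+00]), 'opening': 0.0007049549346706942, 'force': array([ 0.35460768,  0.25666225, -0.57452828])}
```

View pics/w1b.png

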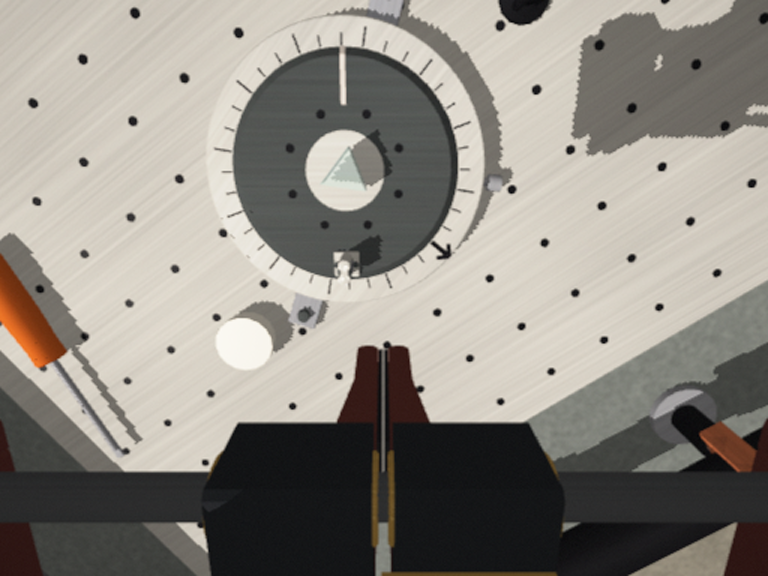

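```bash
cat >> h.py <<'E'
def wcam(p,R):
    W=cams.camera_params("wrist"); T=np.eye(4); T[:3,:3]=R; T[:3,3]=p
    W=dict(W); W["world_from_camera"]=T@W["hand_eye"]; return W
E
python3 - <<'E'
from h import *
d=np.load('w1.npz'); W=wcam(d['p'],d['R'])
im=cv2.imread('pics/w1.png')
cv2.imwrite('pics/w1c.png',cv2.resize(im[5:205,130:330],None,fx=3,fy=3,interpolation=cv2.INTER_CUBIC))
cv2.imwrite('pics/w1d.png',cv2.resize(im[140:290,210:310],None,fx=4,fy=4,interpolation=cv2.INTER_CUBIC))
tip=d['p']+d['R']@np.array([0,0,.011])
for dx in(-.01,.01):
  for dy in(-.0135,0,.0135): print(dx,dy,proj(W,d['p']+d['R']@np.array([dx,dy,.011])))
E
```

```text
-0.01 -0.0135 [230.36604285 265.23857956]
-0.01 0 [254.44614489 265.23639898]
-0.01 0.0135 [278.52334177 265.23421867]
0.01 -0.0135 [229.54568282 232.3912373 ]
0.01 0 [254.43880135 232.39103157]
0.01 0.0135 [279.32881526 232.39082586]
```

View pics/w1c.png

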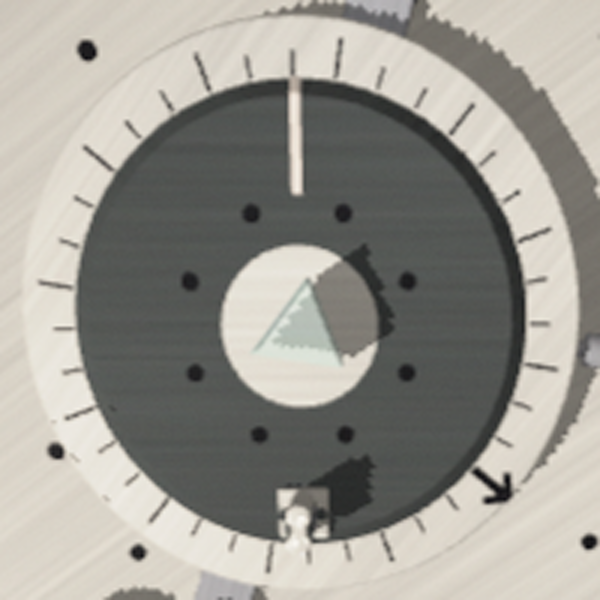

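View pics/w1d.png

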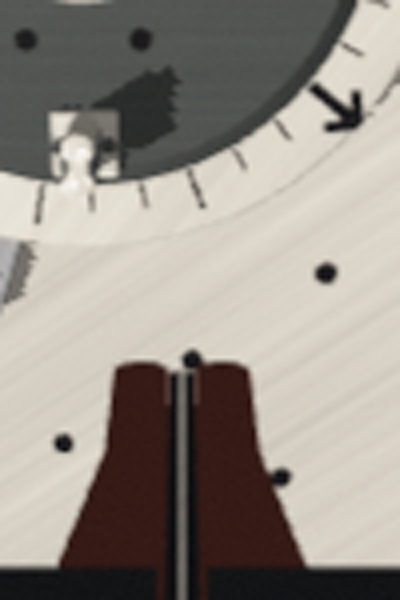

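Run:
```python
from h import *
d=np.load('w1.npz'); W=wcam(d['p'],d['R'])
f=lambda x,y:((x+.5)/3-.5+130,(y+.5)/3-.5+5)
H=np.array([ray(W,*f(*p),.041) for p in((251,213),(343,213),(407,281),(407,373),(346,434),(260,434),(196,373),(190,281))])
ax=H.mean(0);print('axis',ax,np.linalg.norm(H-ax,axis=1).round(4))
for n,p,z in(('idx',(295,79),.034),('idxtop',(295,92),.041),('idxin',(297,193),.041),('zin',(474,470),.034),('arrow',(511,498),.034),('foot',(303,513),.045),('tabtop',(299,520),.069),('prism',(303,333),.066)):
    w=ray(W,*f(*p),z);e=w-ax;print(n,w.round(4),np.hypot(*e[:2]).round(4),np.degrees(np.arctan2(e[1],e[0])).round(1))
```

```text
axis [ 0.58737941 -0.11699141  0.041     ] [0.0401 0.0399 0.0397 0.04   0.0399 0.0398 0.0398 0.04  ]
idx [ 0.523  -0.0722  0.034 ] 0.0785 145.2
idxtop [ 0.5273 -0.0747  0.041 ] 0.0735 144.9
idxin [ 0.552  -0.0922  0.041 ] 0.0432 144.9
zin [ 0.6649 -0.0956  0.034 ] 0.0804 15.4
arrow [ 0.6815 -0.0902  0.034 ] 0.0979 15.9
foot [ 0.6402 -0.1543  0.045 ] 0.0646 -35.2
tabtop [ 0.6376 -0.1519  0.069 ] 0.0611 -34.8
prism [ 0.5893 -0.1149  0.066 ] 0.0028 47.5
```

Emit:
apply_moves(series="0 -2.6 0 10 0; 0 0 0 25 0; 0 0 0 30 0; 0 0 0 30 0; 0 0 0 30 0; 0 0 0 25 0; 0 0 0 15 0; 0 0 0 6 0; 0 0 0 0 0; 0 0 0 0 0")

```text
time_s: 5.32
position: [0.6565, -0.1334, 0.064]
tool_rot: [[-0.82, 0.572, 0.002], [0.572, 0.82, -0.001], [-0.002, 0.001, -1.0]]
force: [-0.8, 0.3, 0.1]
opening: 0.0004
```

Run:
```python
from h import *
s=status.observe(); print({k:s[k] for k in('time_s','position','tool_rot','opening','force')})
im=save("wrist","pics/w2.png"); save("x","pics/w2b.png",cv2.resize(im,None,fx=1.5,fy=1.5,interpolation=cv2.INTER_CUBIC))
```

```text
{'time_s': 5.325, 'position': array([ 0.65645309, -0.13343283,  0.0640277 ]), 'tool_rot': array([[-8.20283044e-01,  5.71954233e-01,  2.02042276e-03],
       [ 5.71954430e-01,  8.20285220e-01, -5.36144387e-04],
       [-1.96397298e-03,  7.15799598e-04, -9.99997815e-01]]), 'opening': 0.0003516143451757048, 'force': array([-0.81781846,  0.26292886,  0.14397218])}
```

View pics/w2b.png

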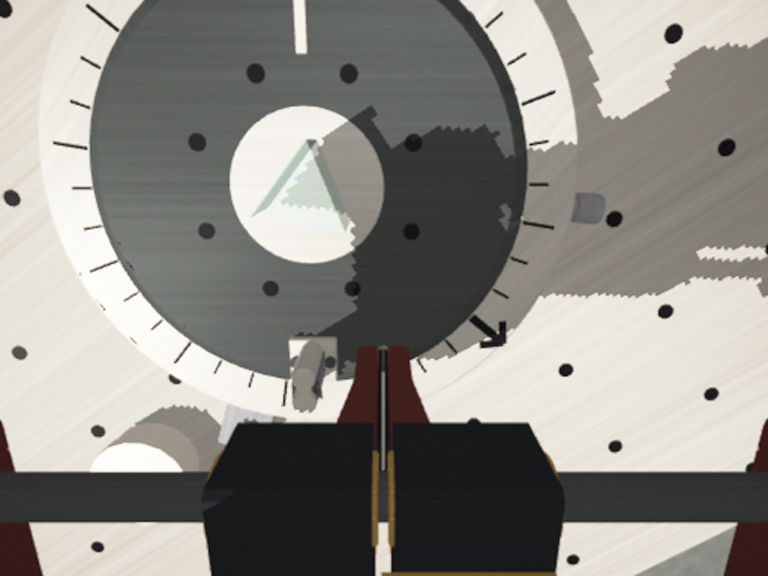

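Emit:
apply_moves(series="0 0 -4 0 0; 0 0 -4 0 0; 0 -0.7 -5.2 0 0.08; 0 -1.3 -7.9 0 0.12; 0 -1.3 -7.9 0 0.12; 0 -1.3 -7.9 0 0.12; 0 -1.3 -7.9 0 0.12; 0 -1.3 -7.9 0 0.12; 0 0 0 0 0")

```text
time_s: 6.5
position: [0.6211, -0.1735, 0.0629]
tool_rot: [[-0.278, 0.96, 0.0], [0.96, 0.278, -0.0], [-0.0, 0.0, -1.0]]
force: [-1.2, -0.2, -0.3]
opening: 0.0006
```

Run:
```python
from h import *
s=status.observe(); print({k:s[k] for k in('time_s','position','tool_rot','opening','force')})
e=s['position'][:2]-np.array([.5874,-.117]);print(np.hypot(*e),np.degrees(np.arctan2(e[1],e[0])))
im=save("wrist","pics/w3.png"); save("x","pics/w3b.png",cv2.resize(im,None,fx=1.5,fy=1.5,interpolation=cv2.INTER_CUBIC))
```

```text
{'time_s': 6.5, 'position': array([ 0.62114953, -0.17346276,  0.06289664]), 'tool_rot': array([[-2.78485995e-01,  9.60440281e-01,  1.33992328e-04],
       [ 9.60440273e-01,  2.78486014e-01, -1.51411738e-04],
       [-1.82736921e-04,  8.65255792e-05, -9.99999980e-01]]), 'opening': 0.000557165783000086, 'force': array([-1.15424047, -0.1920508 , -0.34659931])}
0.06578049965593474 -59.13194085196942
```

View pics/w3b.png

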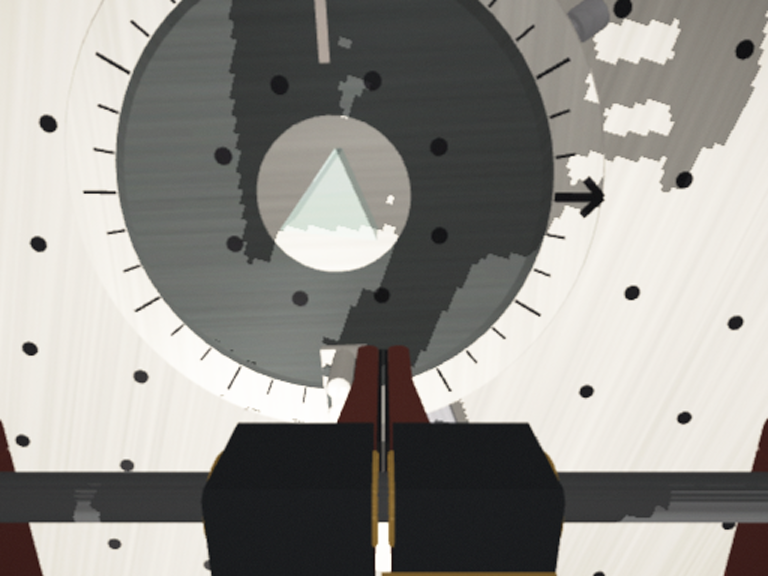

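Emit:
apply_moves(series="0 -1.4 -7.8 0 0.12; 0 -1.4 -7.8 0 0.12; 0 -1.4 -7.8 0 0.12; 0 -1.4 -7.8 0 0.12; 0 -1.4 -7.8 0 0.12; 0 -1.4 -7.8 0 0.12; 0 -1.4 -7.8 0 0.12; 0 -1.4 -7.8 0 0.12; 0 -1.4 -7.8 0 0.12; 0 -1.4 -7.8 0 0.12; 0 -1.4 -7.8 0 0.12; 0 0 0 0 0; 0 0 0 0 0")

```text
time_s: 8.18
position: [0.5414, -0.1615, 0.0627]
tool_rot: [[0.86, 0.511, 0.0], [0.511, -0.86, 0.0], [0.0, -0.0, -1.0]]
force: [0.0, -0.0, -0.3]
opening: 0.0004
```

Run:
```python
from h import *
s=status.observe(); print({k:s[k] for k in('time_s','position','tool_rot','opening','force')})
e=s['position'][:2]-np.array([.5874,-.117]);print(np.hypot(*e),np.degrees(np.arctan2(e[1],e[0])))
im=save("wrist","pics/w4.png"); save("x","pics/w4b.png",cv2.resize(im,None,fx=1.5,fy=1.5,interpolation=cv2.INTER_CUBIC))
im=save("top","pics/t4.png"); save("x","pics/t4b.png",cv2.resize(im[140:228,210:350],None,fx=5.7,fy=5.7,interpolation=cv2.INTER_CUBIC))
im=save("scene","pics/s4.png"); save("x","pics/s4b.png",cv2.resize(im[160:250,130:290],None,fx=5,fy=5,interpolation=cv2.INTER_CUBIC))
np.savez('w4.npz',p=s['position'],R=s['tool_rot'])
```

```text
{'time_s': 8.175, 'position': array([ 0.54144643, -0.16149449,  0.06266395]), 'tool_rot': array([[ 8.59611228e-01,  5.10948663e-01,  4.28161354e-05],
       [ 5.10948650e-01, -8.59611221e-01,  1.60901684e-04],
       [ 1.19017731e-04, -1.16436048e-04, -9.99999986e-01]]), 'opening': 0.000435493678804719, 'force': array([ 0.02131179, -0.01055341, -0.28614602])}
0.06396475740080879 -135.92419178726922
```

View pics/w4b.png

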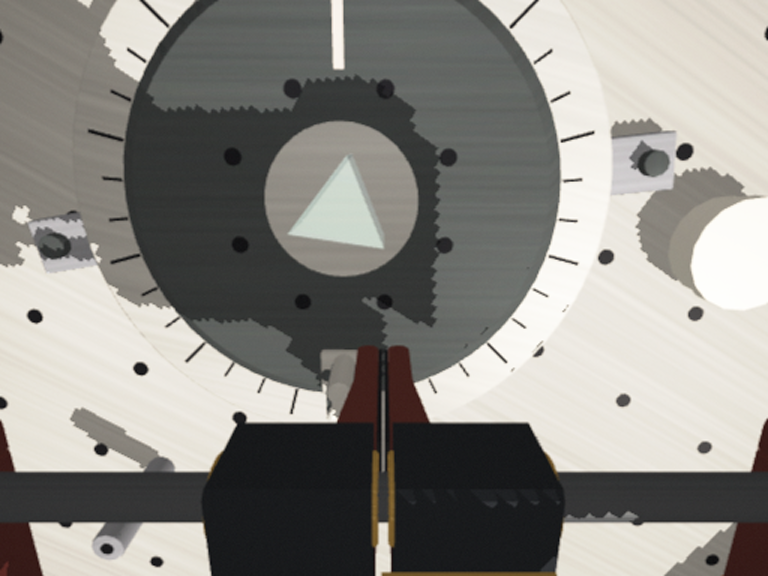

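View pics/t4b.png

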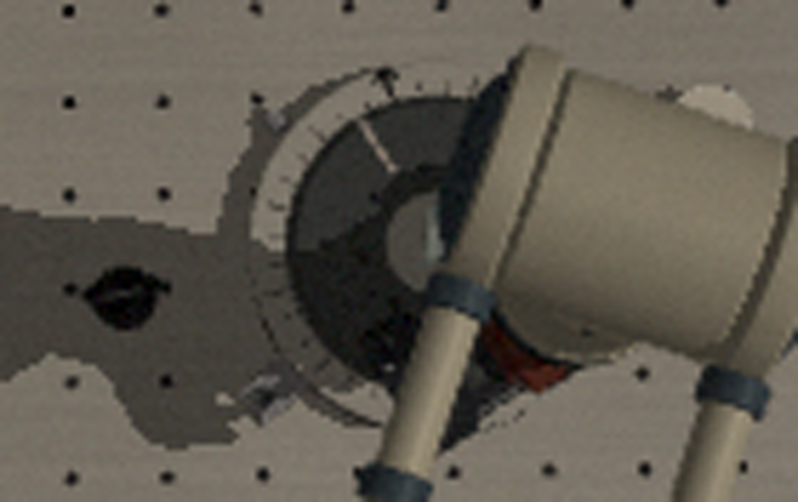

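View pics/s4b.png

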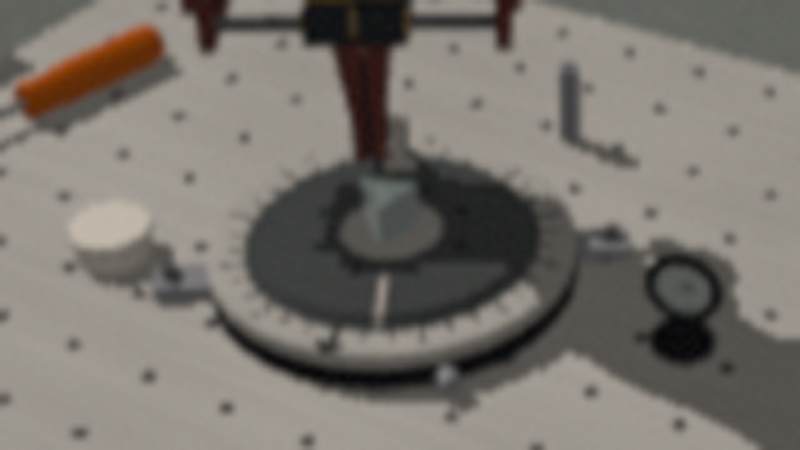

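Run:
```python
from h import *
d=np.load('w4.npz'); W=wcam(d['p'],d['R'])
f=lambda x,y:((x+.5)/1.5-.5,(y+.5)/1.5-.5)
ax=np.array([.5874,-.117,.041])
H=np.array([ray(W,*f(*p),.041) for p in((292,89),(385,89),(448,157),(445,245),(385,301),(303,301),(240,245),(232,157))])
c=H.mean(0);print('axis',c)
for z,p in(('idxin',(338.5,69)),('idxo',(336.5,2))):
    w=ray(W,*f(*p),.041);
    for a in(ax,c):
        e=w-a;print(z,w,np.hypot(*e[:2]),np.degrees(np.arctan2(e[1],e[0])))
P=cams.camera_params("top")
g=lambda x,y:((x+.5)/5.7-.5+210,(y+.5)/5.7-.5+140)
a2=ray(P,*g(438,245),.041)
for p in((361,121),(397,170)):
    e=ray(P,*g(*p),.041)-a2;print(np.hypot(*e[:2]),np.degrees(np.arctan2(e[1],e[0])))
```

```text
axis [ 0.5872862  -0.11743195  0.041     ]
idxin [ 0.62413782 -0.09568961  0.041     ] 0.04247116388904268 30.11659306235691
idxin [ 0.62413782 -0.09568961  0.041     ] 0.042787502172178256 30.54046479054646
idxo [ 0.64062115 -0.0857589   0.041     ] 0.0617130241984527 30.413162408418035
idxo [ 0.64062115 -0.0857589   0.041     ] 0.06203062512683349 30.704028621489027
0.07612638764832537 30.18000104873732
0.04449685625014961 26.997045806813414
```

Emit:
apply_moves(series="0 -1.2 -6.9 0 0.11; 0 -1.2 -6.9 0 0.11; 0 0 0 0 0; 0 0 0 0 0")

```text
time_s: 8.82
position: [0.5329, -0.1505, 0.0626]
tool_rot: [[0.951, 0.31, 0.0], [0.31, -0.951, 0.0], [0.0, -0.0, -1.0]]
force: [0.4, 0.7, 0.5]
opening: 0.0004
```

Run:
```python
from h import *
s=status.observe(); print({k:s[k] for k in('time_s','position','tool_rot','opening','force')})
im=save("wrist","pics/w5.png"); save("x","pics/w5b.png",cv2.resize(im[:250,100:366],None,fx=3,fy=3,interpolation=cv2.INTER_CUBIC)[:600])
im=save("top","pics/t5.png"); save("x","pics/t5b.png",cv2.resize(im[140:228,240:320],None,fx=6.8,fy=6.8,interpolation=cv2.INTER_CUBIC))
np.savez('w5.npz',p=s['position'],R=s['tool_rot'])
```

```text
{'time_s': 8.825, 'position': array([ 0.53291925, -0.15053737,  0.06262838]), 'tool_rot': array([[ 9.50671278e-01,  3.10200132e-01,  5.95429406e-06],
       [ 3.10200131e-01, -9.50671277e-01,  4.79455401e-05],
       [ 2.05332892e-05, -4.37334250e-05, -9.99999999e-01]]), 'opening': 0.0003764562509587501, 'force': array([0.35350132, 0.73294643, 0.53659977])}
```

View pics/w5b.png

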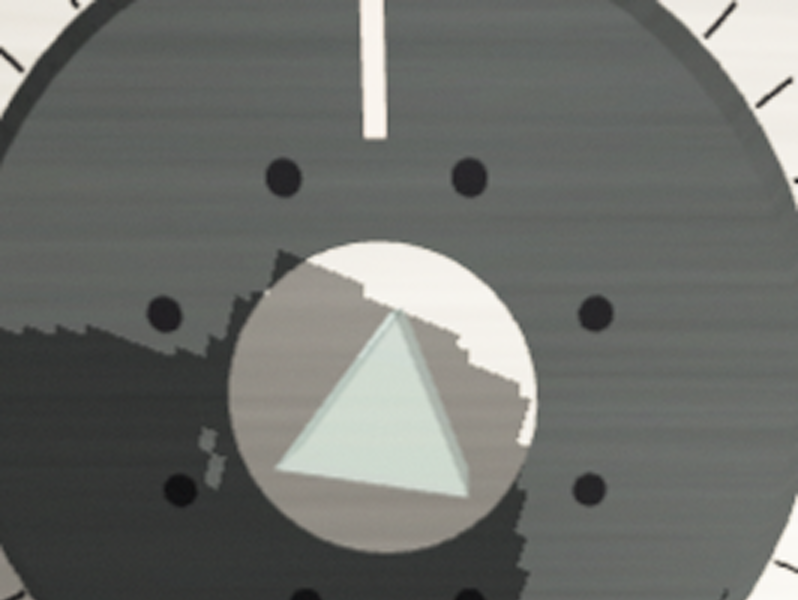

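View pics/t5b.png

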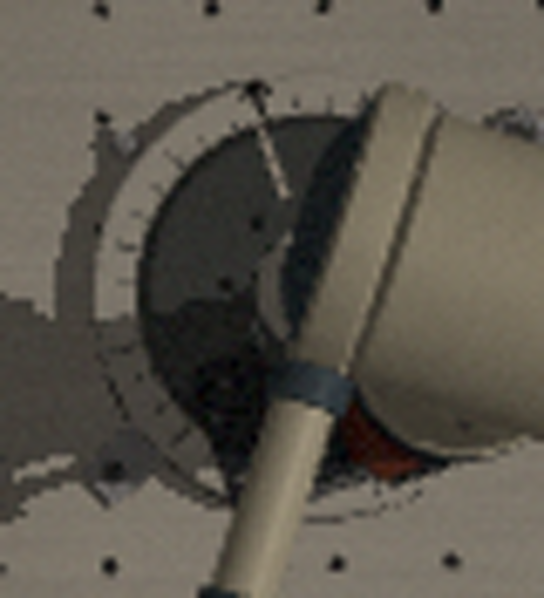

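Emit:
apply_moves(series="0 0 3 0 0; 0 0 5 0 0; 0 0 0 -20 0; 0 0 0 -40 0; 0 0 0 -40 0; 0 0 0 -20 0; 0 0 0 0 0; 0 0 0 0 0; 0 0 0 0 0")

```text
time_s: 10.05
position: [0.5346, -0.1578, 0.1805]
tool_rot: [[0.951, 0.308, -0.003], [0.308, -0.951, 0.001], [-0.003, -0.002, -1.0]]
force: [0.6, -0.2, 0.6]
opening: 0.0003
```

Run:
```python
from h import *
s=status.observe(); print({k:s[k] for k in('time_s','position','tool_rot','opening','force')})
im=save("wrist","pics/w6.png"); save("x","pics/w6b.png",cv2.resize(im,None,fx=1.5,fy=1.5,interpolation=cv2.INTER_CUBIC)[:600])
save("x","pics/w6c.png",cv2.resize(im[0:100,170:290],None,fx=6,fy=6,interpolation=cv2.INTER_CUBIC)[:600])
np.savez('w6.npz',p=s['position'],R=s['tool_rot'])
```

```text
{'time_s': 10.05, 'position': array([ 0.53456525, -0.15781496,  0.18048426]), 'tool_rot': array([[ 0.95146529,  0.30773888, -0.00325224],
       [ 0.30774398, -0.95146845,  0.00119328],
       [-0.00272719, -0.00213622, -0.999994  ]]), 'opening': 0.00034570483214060513, 'force': array([ 0.58339452, -0.1754227 ,  0.64440068])}
```

View pics/w6b.png

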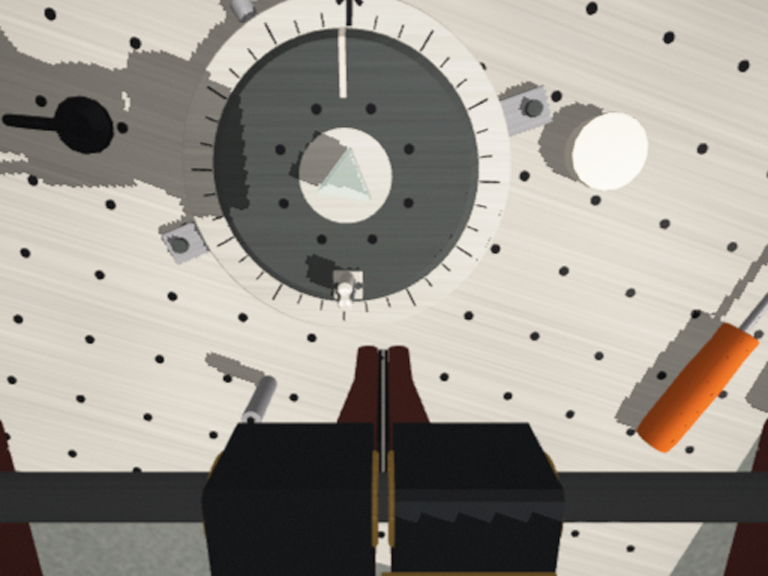

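View pics/w6c.png

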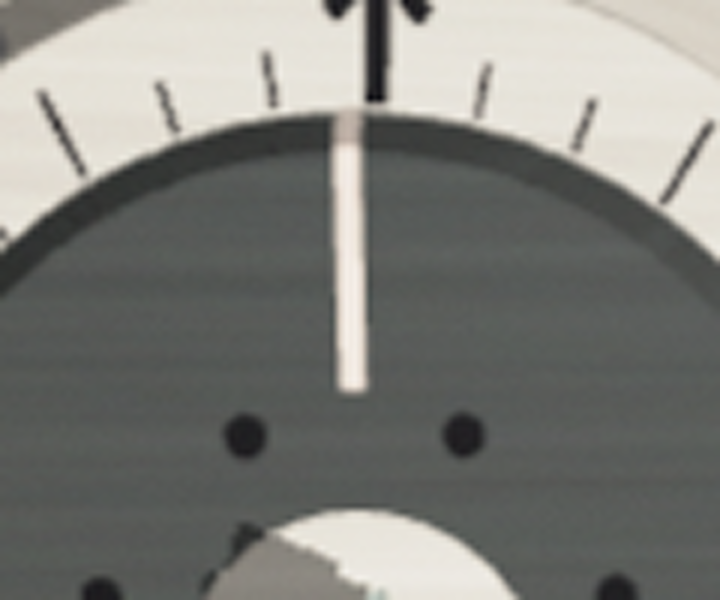

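```bash
cat > m.py <<'E'
from h import *
def meas(npz,f,holes,idx,idxm,idxin,zin):
    d=np.load(npz); W=wcam(d['p'],d['R'])
    c=np.array([ray(W,*f(*p),.041) for p in holes]).mean(0)
    print('axis',c)
    for n,p,z in(('idx',idx,.034),('idxm',idxm,.041),('idxin',idxin,.041))+tuple(('zero',q,.034) for q in zin):
        e=ray(W,*f(*p),z)-c;print(n,np.hypot(*e[:2]).round(4),np.degrees(np.arctan2(e[1],e[0])).round(2))
E
python3 - <<'E'
from m import *
k=4 # w6b px -> w6c px: (x/1.5-170)*6
b=lambda x,y:((x+.5)/1.5-.5,(y+.5)/1.5-.5)
cc=lambda x,y:((x+.5)/6-.5+170,(y+.5)/6-.5)
def f(x,y): return (x,y)
meas('w6.npz',f,[b(*p) for p in((316,109),(371,109),(409,149),(408.5,203),(372,239.5),(321.5,239.5),(284,203),(280,150))],cc(347.5,112),cc(347.5,146),cc(353,390),[cc(376,102),cc(378,40),cc(274,107),cc(479,118)])
E
```

```text
axis [ 0.58712633 -0.11749915  0.041     ]
idx 0.0791 18.5
idxm 0.0737 18.2
idxin 0.0432 18.39
zero 0.0804 15.7
zero 0.0879 15.61
zero 0.0805 25.67
zero 0.0803 5.55
```

Emit:
apply_moves(series="0 0 0 20 0; 0 0 0 40 0; 0 0 0 40 0; 0 0 0 20 0; 0 0 0 0 0; 0 0 -4 0 0; 0 0 -3 0 0; 0 0 -1 0 0; 0 -0.2 -1 0 0.016; 0 -0.2 -1 0 0.016; 0 -0.2 -1 0 0.016; 0 0 0 0 0; 0 0 0 0 0")

```text
time_s: 11.72
position: [0.5314, -0.1479, 0.0627]
tool_rot: [[0.965, 0.262, 0.0], [0.262, -0.965, -0.0], [0.0, 0.0, -1.0]]
force: [0.5, -0.9, 1.8]
opening: 0.0003
```

Emit:
apply_moves(series="0 0 3 0 0; 0 0 5 0 0; 0 0 0 -20 0; 0 0 0 -40 0; 0 0 0 -40 0; 0 -10 0 -20 0; 0 -15 0 0 0; 0 0 0 0 0; 0 0 0 0 0; 0 0 0 0 0")

```text
time_s: 12.98
position: [0.509, -0.1618, 0.1813]
tool_rot: [[0.965, 0.262, -0.002], [0.262, -0.965, 0.001], [-0.002, -0.001, -1.0]]
force: [0.3, 1.1, -0.8]
opening: 0.0003
```

Run:
```python
from h import *
s=status.observe(); print({k:s[k] for k in('time_s','position','tool_rot','opening','force')})
im=save("wrist","pics/w7.png"); save("x","pics/w7b.png",cv2.resize(im,None,fx=1.5,fy=1.5,interpolation=cv2.INTER_CUBIC)[:600])
save("x","pics/w7c.png",cv2.resize(im[0:100,170:290],None,fx=6,fy=6,interpolation=cv2.INTER_CUBIC)[:600])
np.savez('w7.npz',p=s['position'],R=s['tool_rot'])
```

```text
{'time_s': 12.975, 'position': array([ 0.50898814, -0.16184612,  0.18132076]), 'tool_rot': array([[ 9.65134538e-01,  2.61747418e-01, -1.90073907e-03],
       [ 2.61749279e-01, -9.65135571e-01,  8.02714798e-04],
       [-1.62436236e-03, -1.27224486e-03, -9.99997871e-01]]), 'opening': 0.0003109802988948231, 'force': array([ 0.33635036,  1.11200811, -0.7747309 ])}
```

View pics/w7b.png

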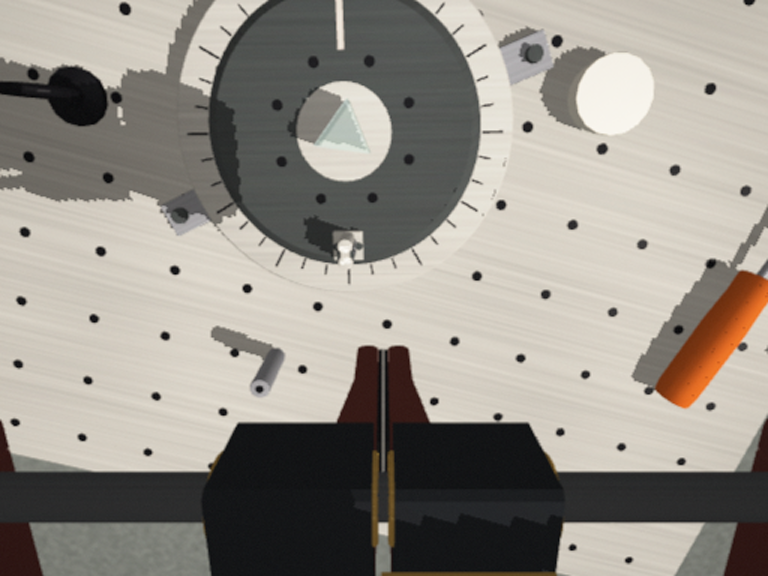

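View pics/w7c.png

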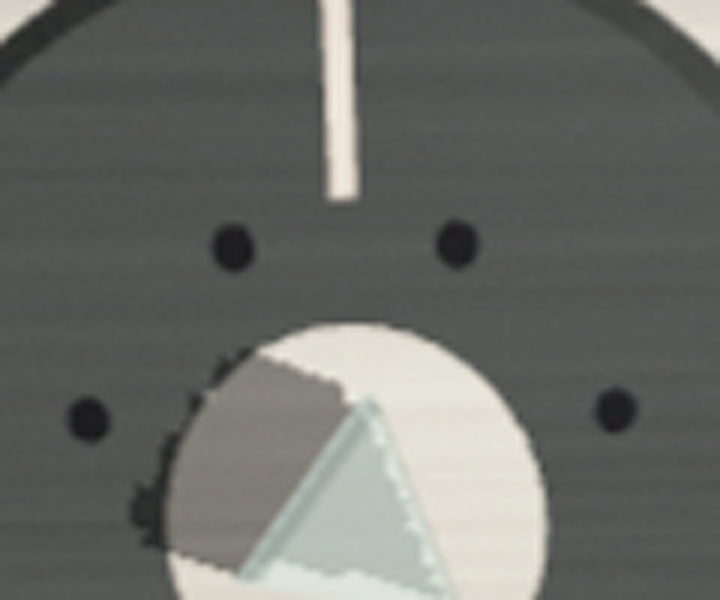

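Emit:
apply_moves(series="0 15 0 0 0; 0 25 0 0 0; 0 15 0 0 0; 0 0 0 0 0; 0 0 0 0 0; 0 0 0 0 0")

```text
time_s: 13.78
position: [0.562, -0.1478, 0.1828]
tool_rot: [[0.965, 0.261, 0.0], [0.261, -0.965, -0.0], [0.0, 0.0, -1.0]]
force: [0.2, 0.2, 0.9]
opening: 0.0005
```

Run:
```python
from h import *
s=status.observe(); print({k:s[k] for k in('time_s','position','tool_rot','opening','force')})
im=save("wrist","pics/w8.png"); save("x","pics/w8b.png",cv2.resize(im,None,fx=1.5,fy=1.5,interpolation=cv2.INTER_CUBIC)[:600])
save("x","pics/w8c.png",cv2.resize(im[0:100,170:290],None,fx=6,fy=6,interpolation=cv2.INTER_CUBIC)[:600])
np.savez('w8.npz',p=s['position'],R=s['tool_rot'])
```

```text
{'time_s': 13.775, 'position': array([ 0.56203179, -0.14783635,  0.18280086]), 'tool_rot': array([[ 9.65243661e-01,  2.61351617e-01,  8.50680304e-05],
       [ 2.61351626e-01, -9.65243653e-01, -1.35364699e-04],
       [ 4.67335934e-05,  1.52892586e-04, -9.99999987e-01]]), 'opening': 0.000541801587809362, 'force': array([0.21435133, 0.16830122, 0.91713009])}
```

View pics/w8b.png

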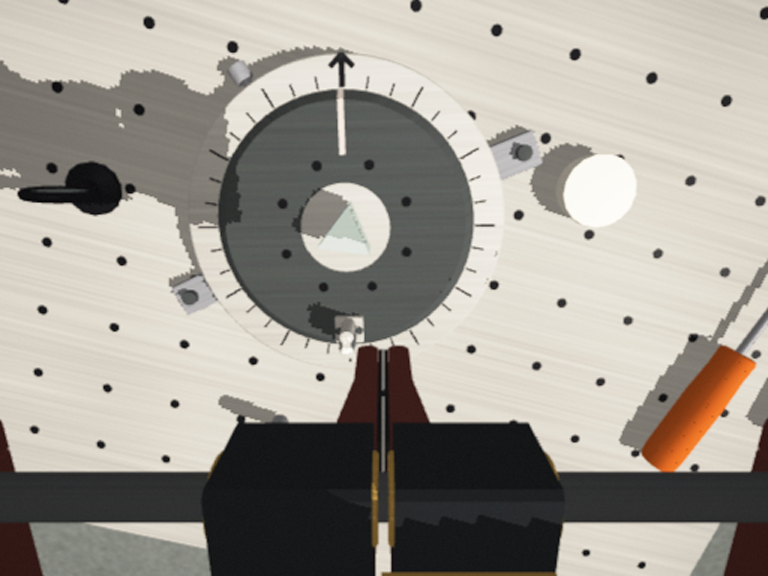

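View pics/w8c.png

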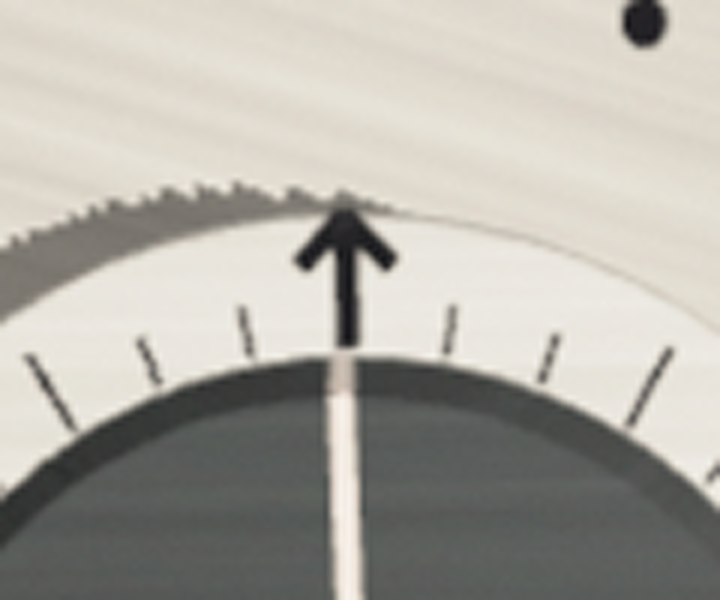

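Run:
```python
from m import *
im=cv2.imread('pics/w8.png')
cv2.imwrite('pics/w8d.png',cv2.resize(im[30:80,205:250],None,fx=12,fy=12,interpolation=cv2.INTER_CUBIC))
g=im.astype(int).sum(2)
for r in list(range(44,58))+list(range(61,100,4)):
    x=np.arange(220,237); v=g[r,220:237]; w=(v.max()-v) if r<58 else v-v.min()
    w=np.where(w>.4*w.max(),w,0); print(r,(x*w).sum()/w.sum().round(2),v.min(),v.max())
```

```text
44 227.05105586741513 106 682
45 227.34092084842214 109 686
46 227.33812211390457 107 690
47 227.33587786259542 103 693
48 227.3398157625384 107 691
49 227.399511002445 105 692
50 227.49128919860627 103 693
51 227.50075872534143 100 693
52 227.505834601725 105 694
53 227.50934815563417 107 695
54 227.50278199291856 105 695
55 227.5142857142857 104 690
56 227.5 106 690
57 227.44314689612784 211 692
61 226.50818452380952 185 563
65 226.54924983692106 179 638
69 226.5074812967581 276 709
73 226.77523186033824 264 705
77 226.8763557483731 267 705
81 227.0157894736842 277 708
85 227.00859019706922 261 710
89 227.14285714285714 271 711
93 227.50495662949194 273 708
97 227.50184956843404 270 710
```

View pics/w8d.png

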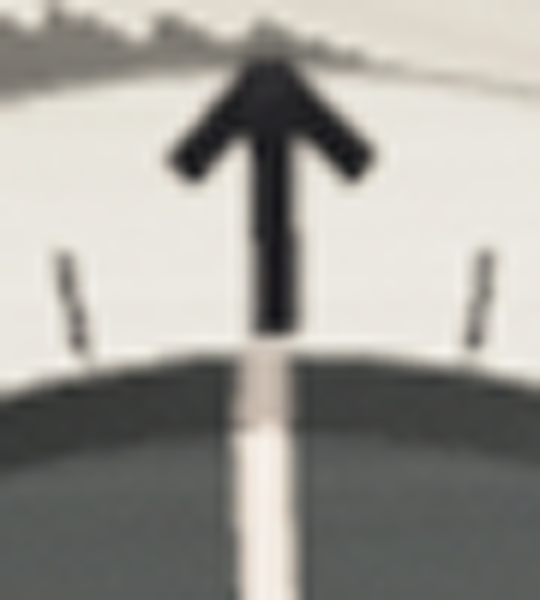

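Emit:
apply_moves(series="0 -10 0 0 0; 0 -15 0 10 0; 0 -5 0 30 0; 0 0 0 40 0; 0 0 0 30 0; 0 0 0 10 0; 0 0 -4 0 0; 0 0 0 0 0; 0 0 0 0 0; 0 0 0 0 0; 0 0 0 0 0")

```text
time_s: 15.2
position: [0.5325, -0.1517, 0.0629]
tool_rot: [[0.965, 0.262, 0.0], [0.262, -0.965, -0.0], [0.0, 0.0, -1.0]]
force: [0.8, -0.1, 0.8]
opening: 0.0004
```

Run:
```python
from h import *
s=status.observe(); R=s['tool_rot'];print(s['time_s'],s['position'],s['force'],R[:,0])
print('to last contact, tool axes mm',R.T@(np.array([.5314,-.1479,.0627])-s['position'])*1e3)
```

```text
15.2 [ 0.53252244 -0.15167587  0.0629222 ] [ 0.77009901 -0.12038914  0.79566023] [9.65137287e-01 2.61744001e-01 3.08760296e-04]
to last contact, tool axes mm [-0.09506249 -3.93808124  0.22122547]
```

Emit:
apply_moves(series="0 0 -2 0 0; 0 0 -1.5 0 0; 0 0 -0.6 0 0; 0 -0.2 -0.6 0 0.011; 0 0 0 0 0; 0 0 0 0 0; 0 0 0 0 0")

```text
time_s: 16.08
position: [0.531, -0.1472, 0.0626]
tool_rot: [[0.968, 0.251, 0.0], [0.251, -0.968, -0.0], [0.0, 0.0, -1.0]]
force: [-0.6, -1.1, -1.0]
opening: 0.0003
```

Emit:
apply_moves(series="0 0 3 0 0; 0 0 5 0 0; 0 0 0 -20 0; 0 0 0 -40 0; 0 0 0 -40 0; 0 10 0 -20 0; 0 15 0 0 0; 0 5 0 0 0; 0 0 0 0 0; 0 0 0 0 0; 0 0 0 0 0")

```text
time_s: 17.45
position: [0.5617, -0.1474, 0.1822]
tool_rot: [[0.968, 0.251, -0.001], [0.251, -0.968, 0.0], [-0.001, -0.0, -1.0]]
force: [0.4, 0.8, -0.4]
opening: 0.0005
```

Run:
```python
from h import *
s=status.observe(); print({k:s[k] for k in('time_s','position','force')})
im=save("wrist","pics/w9.png"); save("x","pics/w9b.png",cv2.resize(im,None,fx=1.5,fy=1.5,interpolation=cv2.INTER_CUBIC)[:600])
save("x","pics/w9d.png",cv2.resize(im[30:80,205:250],None,fx=12,fy=12,interpolation=cv2.INTER_CUBIC))
g=im.astype(int).sum(2)
for r in list(range(44,70,2))+list(range(70,100,4)):
    x=np.arange(220,237); v=g[r,220:237]; w=(v.max()-v) if r<58 else v-v.min()
    w=np.where(w>.4*w.max(),w,0); print(r,((x*w).sum()/w.sum()).round(2))
```

```text
{'time_s': 17.45, 'position': array([ 0.56165093, -0.14737842,  0.18216047]), 'force': array([ 0.40371218,  0.76894371, -0.40352022])}
44 226.32
46 226.49
48 226.51
50 226.51
52 226.56
54 226.68
56 226.68
58 228.17
60 227.0
62 226.88
64 226.86
66 226.91
68 226.88
70 226.93
74 227.01
78 227.1
82 227.15
86 227.51
90 227.81
94 227.87
98 228.01
```

View pics/w9b.png

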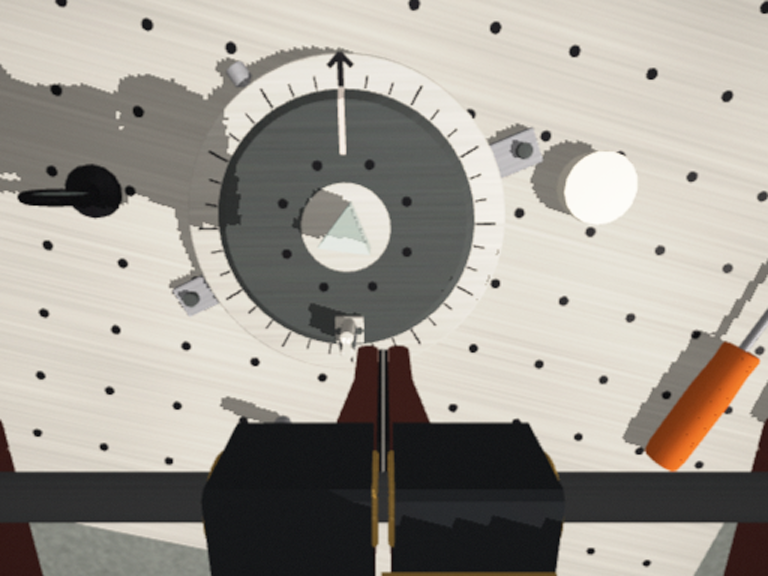

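View pics/w9d.png

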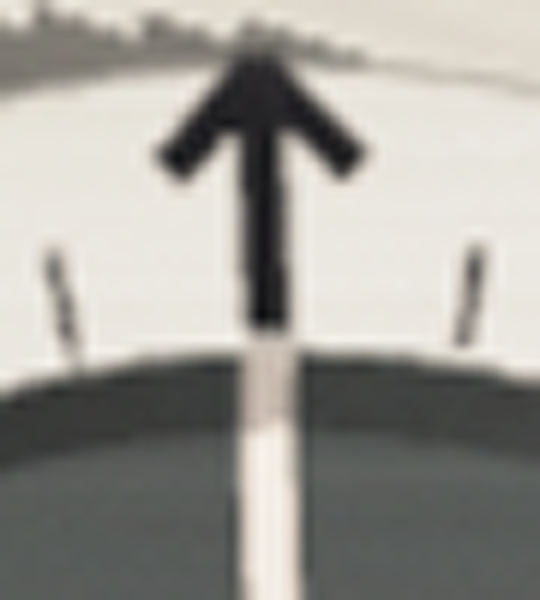

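Emit:
apply_moves(series="0 0 0 -20 0; 0 -20 0 -30 0; 0 -20 0 -30 0; 0 0 0 -10 0; 0 0 0 0 0; 0 0 0 0 0; 0 0 0 0 0; 0 0 0 0 0")

```text
time_s: 18.5
position: [0.5233, -0.1572, 0.2716]
tool_rot: [[0.968, 0.251, -0.002], [0.251, -0.968, 0.001], [-0.001, -0.001, -1.0]]
force: [-0.2, 0.2, 0.2]
opening: 0.0004
```

Run:
```python
from h import *
s=status.observe(); print(s['time_s'],s['position'],s['force'],abs(s['dq']).max())
im=save("scene","pics/s9.png"); save("x","pics/s9b.png",cv2.resize(im[160:250,130:290],None,fx=5,fy=5,interpolation=cv2.INTER_CUBIC))
```

```text
18.5 [ 0.52330347 -0.15721401  0.27159255] [-0.20904004  0.24960619  0.21202441] 0.0067349716458288975
```

View pics/s9b.png

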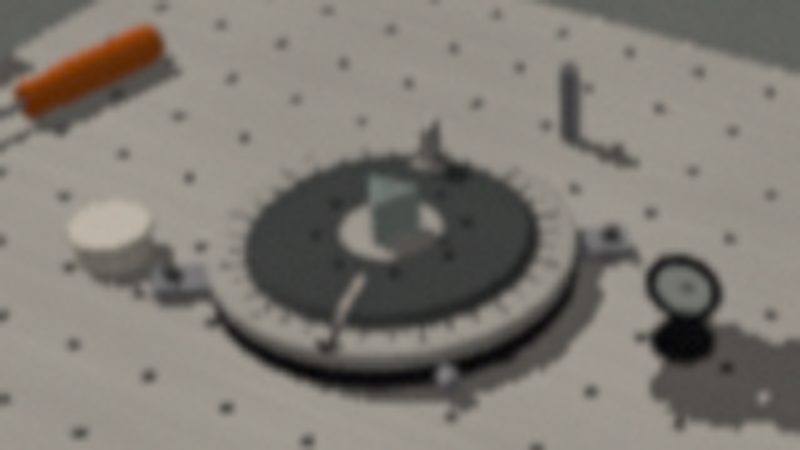

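The index line runs into the arrow-headed zero line. The prism stands in the middle, and the case, post, lens and driver are at the same pixels as at the start.

```bash
python3 -c "
from h import *
print(ticket.finish_job())"
```

```text
the job is handed in; nothing more can be done
None
```

The index line now lines up with the arrow-headed zero line, and I handed the job in at about 18.5 s of the 56 s allowed.

- **Push:** With the fingers shut, I pushed the tab about 129° clockwise. The main push left the index line about 2.8° short. I measured that and pushed again, which left 0.65°, and a third small push closed it.
- **Alignment:** The last wrist picture shows the index line within about 0.2 pixel of the zero line, roughly 0.1°. The scene camera agrees.
- **Prism and bench:** The prism is still standing in the middle of the table. The lens mount, post, lens case and driver look unmoved in the final scene view. I did not re-image the screw tray and post holder, but the arm never went near them.
- **Withdrawal:** The gripper is about 20 cm clear above the stage, and the last force reading was no more than sensor noise.

No check failed.

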